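# Set the bottle lanes of a sliding-partition rack with a saddle gauge

## Robot

A 6-joint arm with a two-finger parallel gripper is mounted at the origin on a cart in front of the work surface, level with it; the furniture and walls round the work are solid. World frame = base frame: x ahead of the robot, y to its left, z up, the work surface at z = 0. Lengths are in m, angles in rad, forces in N, time in s.
With the tool pointing down it reaches from about 0.375 to 0.9 m from the base axis. Payload 3.1 kg.
Tool frame: the origin (TCP) lies between the finger pads; the fingertips stand 11 mm ahead of it and the grasp point (between the pads) lies 8 mm behind it; z points along the fingers, y is the line along which they close (so a half turn about z gives the same grasp; the last joint's range is limited). The gripper opens to 85 mm and grips with 20 to 120 N. Pads are 22 mm wide; open, the fingers measure 114 mm over their backs; the gripper's body (76 mm by 85 mm) begins 54 mm behind the grasp point. The pads swing forward as they close: fully open they stand 13 mm farther back than shut.
Start: joints at [-1.484, 0.527, 1.433, -0, 1.181, -0.178], TCP at [0.164, -0.603, 0.242] pointing down, gripper open.
Joint ranges: [-3.08, 3.08], [-0.75, 2.2], [0.22, 2.44], [-1.43, 4.57], [0, 2.65], [-2.85, 2.85]. Speed limits (rad/s): [2.79, 2.79, 3.14, 3.14, 3.14, 3.14].

## Interface

Orientations are given as a unit quaternion [w, x, y, z].
In Python, from rig import robot gives the robot as it stands. Calls block until the motion is done:
- robot.move_pose(position, orientation): joint-space move of the TCP to a pose.
- robot.servo_line(position, rate=0.15, orientation=None, max_force=None): straight line of the TCP; orientation=None keeps the orientation; rate is the mean speed in m/s. With max_force (N) it stops when the force on the tool has changed by that much, and returns True; else False.
- robot.movej(angles): joint-space move.
- robot.set_gripper(opening): finger opening in m; the grip force is fixed at half the most; returns when the fingers have stopped.
- robot.hold(seconds).
- robot.ik(position, orientation): joint angles nearest the present ones, or None.
- robot.read_state(): the state.
- robot.camera(name): name is "side" or "top"; returns the picture (420x560x3 uint8, blue, green, red); there is no depth.
- robot.camera_model(name): a dict with "intrinsics" (3x3 intrinsics, pixels), "R" (3x3) and "t" (3): a world point X has camera coordinates R X + t. Camera axes: x right, y down, z forward; pixel columns grow to the right and rows downward; lengths in m; the calibration is good to about 2 mm. A picture is of the moment at which its call begins. camera_model takes no time and is no camera call.
A pose or a line that the arm cannot do raises robot.Unreachable and nothing moves.
- robot.hand_in(): hands the job in; it is judged then, once.
Trained networks look in the newest picture that a camera, given by its name, has taken for a name from the list of things; names that differ only in an ending like _2 or _b are one class to them, and where a whole thing is asked for, a point or a joint stands for the part that bears it (a point fixed in the world has none). Each returns a list of dicts, best first, with "p" (0 to 1); they miss things now and then, are a little off and sometimes report something else, mostly with a low value. They report only what shows in the picture. A call takes as long as a camera call. They do not tell look-alikes from the thing itself.
- robot.look_for(camera, target): "point" ([x, y, z] in m, in the coordinates of the camera as it stood for that picture, good to about 4 mm: the middle of the surface that is visible of it).
- robot.cut_out(camera, target): "mask" (420x560 bool, what is visible of it).
The state is a dict: "clock": time; "qpos": joint angles; "joint_vel": joint speeds; "effort": joint torques, N m; "ee_pos": TCP position; "ee_rot": TCP orientation; "contact_force": force on the tool from outside, world axes, zero at the start; "ft_torque": the same for the moment, N m; "grip_width": finger opening in m; "gripper_force": force on a finger pad.
Only numpy, scipy, OpenCV 4.12 (cv2) and the standard library are available. Lean on these libraries where they do the work, as an engineer would, in place of code of your own. Each camera call takes 0.05 s, during which the arm holds its last target. There are 200 camera calls.

## Task

Set the three sliding partitions of the bottle rack so that each lane is one gauge wide: the black saddle gauge lies flat, so first stand it on its foot on the counter, let go, and take it again from above by the upright handle. Then step it along the rack from the tall end plate, moving the partitions only with it: each time lower it over the next partition, thick leg inside the lane and thin lip behind the plate, draw the partition along until the leg just meets the end plate or the partition before (without pushing that one on), and lift it out. Finish with all three lanes set and the gauge standing upright on the counter off the rack, and do not knock the bottles or the sample cup about.

Things in the scene. Friction and masses are not known exactly. Their poses are not given: they have to be found in the camera images.
- rack: Bottle rack, fixed: aluminium base 104 (x) x 262 (y) mm, flat floor 8 mm above the counter. The row runs along its y; +y points to the tall fixed end plate. Origin: centre of the underside. Steel guide rods of 8 mm run along y at x = -39 and +39 mm, 18 mm above the counter. At the -y end only a low bracket, 28 mm tall, inner face 238 mm from the end plate.
- rack_stop (a point): Middle of the inner face of the rack's end plate (104 mm wide, 12 mm thick, top 54 mm above the counter), at the height of the rack floor, 8 mm above the counter; 119 mm along +y from the rack's origin. Axes as the rack's.
- partition_1_top (a point): Partition 1 of 3, counted from the end plate: upright grey plate 92 mm wide (x), 5 mm thick (y), top 50 mm above the counter, 42 mm above the rack floor. It slides on the rods on black bushes, 15 mm across, that stand out 4.5 mm from its faces at x = -39 and +39 mm only. The point is the centre of its top edge, mid-thickness; axes as the rack's.
- partition_2_top (a point): Partition 2 of 3, counted from the end plate: upright grey plate 92 mm wide (x), 5 mm thick (y), top 50 mm above the counter, 42 mm above the rack floor. It slides on the rods on black bushes, 15 mm across, that stand out 4.5 mm from its faces at x = -39 and +39 mm only. The point is the centre of its top edge, mid-thickness; axes as the rack's.
- partition_3_top (a point): Partition 3 of 3, counted from the end plate: upright grey plate 92 mm wide (x), 5 mm thick (y), top 50 mm above the counter, 42 mm above the rack floor. It slides on the rods on black bushes, 15 mm across, that stand out 4.5 mm from its faces at x = -39 and +39 mm only. The point is the centre of its top edge, mid-thickness; axes as the rack's.
- partition_1 (a joint): Clear distance from the end plate to the near face of partition 1, in m (0 to 0.218); grows away from the end plate, to the rack's -y. About 4 N of friction holds it wherever it is left.
- partition_2 (a joint): Clear distance from the end plate to the near face of partition 2, in m (0 to 0.218); grows away from the end plate, to the rack's -y. About 4 N of friction holds it wherever it is left.
- partition_3 (a joint): Clear distance from the end plate to the near face of partition 3, in m (0 to 0.218); grows away from the end plate, to the rack's -y. About 4 N of friction holds it wherever it is left.
- gauge: Black plastic saddle gauge, 0.09 to 0.18 kg, cut from 28 mm plate, 112 mm tall in use. Axes: x is up in use (foot to handle), y along the row (+y, the leg's side, faces the end plate in use), z across the thickness. Starts lying flat, z up, x more or less to the right (-y of the world). Origin: centre of the face it lies on; handle point at (34, 6, 14) mm, leg point at (-33, 9, 14) mm.
- gauge_handle (a point): Centre of the gauge's handle, a block 32 mm wide (y) and 28 mm thick (z) that reaches 22 mm up (x) to the gauge's top and 28 mm down to the bridge. The foot is 90 mm below this point in use. The bridge joins handle, leg and lip: 16 mm high, from y = +24.5 to -36.5 mm of this point. Axes as the gauge's.
- gauge_leg (a point): Centre of the gauge's leg (its spacer, and the foot it stands on): 43 mm wide (y), 28 thick (z), 46 tall (x), 23 mm above the foot in use. To -y of it a 10 mm slot (y = -21.5 to -31.5 mm), roof 46 mm above the foot, goes over a partition; then an 8 mm lip (y = -31.5 to -39.5 mm), lower end 24 mm above the foot. Leg against the part before and lip against the partition: 48 mm lane.
- strip_bottle_a: Tall black bottle, 42 mm across and 114 mm tall, standing loose; bystander. The point is the centre of its underside.
- strip_bottle_b: Tall black bottle, the second, 42 mm across and 114 mm tall, standing loose; bystander. The point is the centre of its underside.
- stain_bottle: Brown stain bottle with black cap, 42 mm across and 88 mm tall, standing loose; bystander. The point is the centre of its underside.
- sample_cup: Sample cup with a screw lid, 48 mm across and 66 mm tall, standing loose; bystander. The point is the centre of its underside.
Not all that is in view belongs to the job. Leave any yellow look-alike of the gauge alone.

How it is judged:
On the way, in this order (a step that is already met when the one before it is completed fails the run):
1. the gauge stands upright on its foot on the counter, let go and at rest (angle between gauge's own x axis and vertical below 0.12 rad and height (world z) of gauge_handle between 0.082 and 0.098 m and contact force between the fingers and gauge below 0.05 N and linear speed of gauge below 0.02 m/s and contact force between gauge and rack below 0.05 N), for 0.2 s.
2. the gauge is down in the lane between the end plate and partition 1 and that lane is set to the gauge (44 to 52 mm clear) (y of gauge_leg in the frame of partition_1_top between 0.015 and 0.036 m and z of gauge_leg in the frame of partition_1_top below -0.01 m and x of gauge_leg in the frame of partition_1_top between -0.035 and 0.035 m and angle between gauge's own x axis and vertical below 0.2 rad and value of joint partition_1 between 0.044 and 0.052 m), for 0.2 s.
3. the gauge is down in the lane between partitions 1 and 2 and that lane is set to the gauge (44 to 52 mm clear) (y of gauge_leg in the frame of partition_2_top between 0.015 and 0.036 m and z of gauge_leg in the frame of partition_2_top below -0.01 m and x of gauge_leg in the frame of partition_2_top between -0.035 and 0.035 m and angle between gauge's own x axis and vertical below 0.2 rad and value of joint partition_1 between 0.044 and 0.052 m and y of partition_2_top in the frame of partition_1_top between -0.057 and -0.049 m), for 0.2 s.
4. the gauge is down in the lane between partitions 2 and 3 and that lane is set to the gauge (44 to 52 mm clear) (y of gauge_leg in the frame of partition_3_top between 0.015 and 0.036 m and z of gauge_leg in the frame of partition_3_top below -0.01 m and x of gauge_leg in the frame of partition_3_top between -0.035 and 0.035 m and angle between gauge's own x axis and vertical below 0.2 rad and value of joint partition_1 between 0.044 and 0.052 m and y of partition_2_top in the frame of partition_1_top between -0.057 and -0.049 m and y of partition_3_top in the frame of partition_2_top between -0.057 and -0.049 m), for 0.2 s.
At the end, for the whole second after the job is handed in: All three lanes (end plate to partition 1, partition 1 to 2, partition 2 to 3) are 44 to 52 mm clear (48 is exact) and still; the gauge stands upright (within about 8 degrees) on the counter, touching neither the rack nor the gripper (value of joint partition_1 between 0.044 and 0.052 m and y of partition_2_top in the frame of partition_1_top between -0.057 and -0.049 m and y of partition_3_top in the frame of partition_2_top between -0.057 and -0.049 m and angle between gauge's own x axis and vertical below 0.15 rad and height (world z) of gauge_handle below 0.098 m and contact force between gauge and rack below 0.05 N and contact force between the fingers and gauge below 0.05 N and linear speed of gauge below 0.02 m/s and velocity of joint partition_1 between -0.005 and 0.005 m/s and velocity of joint partition_2 between -0.005 and 0.005 m/s and velocity of joint partition_3 between -0.005 and 0.005 m/s).
It fails at once if the gripper or arm itself pushes a partition (over 2 N) (contact force between any of the fingers, the arm and partition_1 above 2 N or contact force between any of the fingers, the arm and partition_2 above 2 N or contact force between any of the fingers, the arm and partition_3 above 2 N).
It fails at once if a bottle or the sample cup is shifted by more than 30 mm or tipped (distance of any of strip_bottle_a, strip_bottle_b, stain_bottle, sample_cup from where it was at the start of the episode above 0.03 m or angle between any of strip_bottle_a, strip_bottle_b, stain_bottle, sample_cup's own z axis and vertical above 0.5 rad).
It also fails if it takes over 67 s, if anything falls off the work surface, if the arm or the gripper's body presses on something with over 40 N, if the wrist force passes 120 N, or if a joint passes its speed limit or range.

## Working session

There is one attempt and no reset: what is moved stays moved. The work goes in short steps, each a Python script; the robot and the scene stay as the last script left them, time stands still between calls to the robot, and variables do not carry over. Pictures are saved under pics/ and viewed, at most 10 in all, crops included, and the job is handed in when it is done.

```bash
ls; mkdir -p pics; python3 - <<'E'
from rig import robot
import cv2,numpy as np
for c in("top","side"):
    im=robot.camera(c); cv2.imwrite(f"pics/{c}0.png",im)
    m=robot.camera_model(c);R=np.array(m["R"]);t=np.array(m["t"])
    print(c,np.array(m["intrinsics"]).tolist(),R.round(3).tolist(),(-R.T@t).round(3))
    for n in("gauge","rack","partition_1_top","gauge_handle","gauge_leg","rack_stop","strip_bottle_a","stain_bottle","sample_cup"):
        for d in robot.look_for(c,n)[:4]:
            p=np.array(d["point"]);u=np.array(m["intrinsics"])@p
            print(n,round(d["p"],2),(R.T@(p-t)).round(3),(u[:2]/u[2]).round())
print(robot.read_state())
E
```

```text
pics
top [[407.1014301989138, 0.0, 278.5126169098633], [0.0, 407.1014301989138, 212.42277842669031], [0.0, 0.0, 1.0]] [[0.026, -1.0, -0.01], [-0.999, -0.025, -0.034], [0.034, 0.011, -0.999]] [ 0.53  -0.06   1.366]
gauge 0.92 [0.475 0.318 0.026] [167. 240.]
gauge 0.65 [0.535 0.196 0.025] [205. 223.]
rack 0.73 [ 0.552 -0.165  0.008] [314. 221.]
partition_1_top 0.51 [ 0.556 -0.116  0.048] [300. 219.]
gauge_handle 0.66 [0.473 0.316 0.029] [168. 241.]
gauge_handle 0.59 [0.534 0.194 0.028] [205. 223.]
gauge_handle 0.46 [ 0.553 -0.169  0.009] [315. 220.]
gauge_leg 0.83 [0.477 0.324 0.024] [166. 239.]
gauge_leg 0.56 [0.535 0.193 0.031] [206. 223.]
rack_stop 0.63 [ 0.552 -0.17   0.014] [316. 221.]
strip_bottle_a 0.55 [0.714 0.001 0.113] [264. 166.]
strip_bottle_a 0.48 [0.723 0.059 0.115] [246. 163.]
stain_bottle 0.72 [0.725 0.061 0.115] [245. 162.]
stain_bottle 0.48 [0.651 0.23  0.064] [193. 186.]
sample_cup 0.62 [ 0.464 -0.457  0.064] [407. 250.]
side [[503.27347453787274, 0.0, 273.79032069028625], [0.0, 503.27347453787274, 216.5030509742759], [0.0, 0.0, 1.0]] [[0.886, 0.463, 0.001], [0.392,
[... 967 characters left out ...]

{'clock': 1.0, 'qpos': array([-1.48449001e+00,  5.27472304e-01,  1.43270398e+00,  8.62433143e-06,
        1.18138670e+00, -1.78540274e-01]), 'joint_vel': array([ 0.00032166,  0.00240269,  0.00060906, -0.00098747,  0.00048775,
        0.00101899]), 'effort': array([-3.20765012e-04, -4.42331421e+01, -1.78424281e+01, -2.92859631e-04,
        8.60297259e-04, -9.58230572e-06]), 'ee_pos': array([ 0.16360541, -0.60318629,  0.24232616]), 'ee_rot': array([1.49997784e-05, 9.91245057e-01, 1.32034985e-01, 3.30136334e-06]), 'contact_force': array([-0.27195366,  0.21953768,  0.39568349]), 'ft_torque': array([-0.02385169, -0.02022948,  0.04181445]), 'gripper_force': 0.0, 'grip_width': 0.08542657854418403}
```

```bash
python3 - <<'E'
import cv2
a=cv2.imread("pics/top0.png");cv2.imwrite("pics/topc.png",cv2.resize(a[140:300,130:430],None,fx=2.65,fy=2.65,interpolation=cv2.INTER_CUBIC))
E
```

```text
(no output)
```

View pics/topc.png

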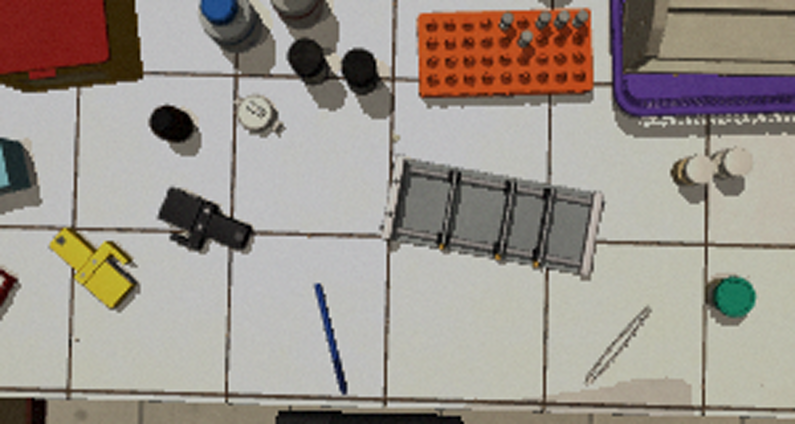

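View pics/side0.png

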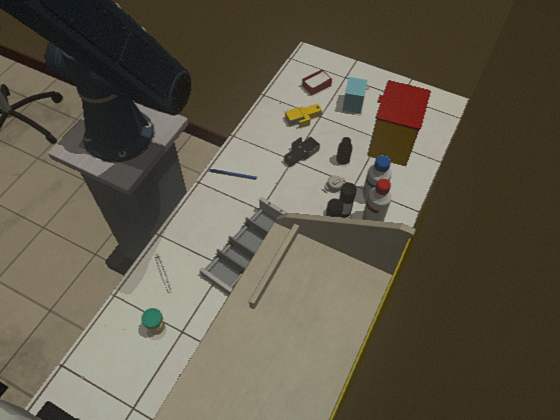

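Top view: the black gauge is at about (205,223) in full pixels. Its leg is upper left, its lip lower left and its handle points right. The yellow look-alike at (167,240) is the one to leave alone. The rack is around (314,221). I'll confirm the gauge and find the rack's tall end in one enlarged composite.

```bash
python3 - <<'E'
import cv2,numpy as np
a=cv2.imread("pics/top0.png");b=cv2.imread("pics/side0.png")
f=lambda im,r0,c0,h,w,s:cv2.resize(im[r0:r0+h,c0:c0+w],None,fx=s,fy=s,interpolation=cv2.INTER_CUBIC)
o=np.zeros((600,800,3),np.uint8)
def put(im,r,c): o[r:r+im.shape[0],c:c+im.shape[1]]=im
put(f(a,190,265,60,100,5),0,0)      # top rack
put(f(a,200,180,55,55,5),0,510)     # gauge top
put(f(b,190,190,100,120,2.9),305,0)   # side rack
put(f(b,130,270,45,60,6),305,400)
cv2.imwrite("pics/comp.png",o)
E
```

```text
(no output)
```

View pics/comp.png

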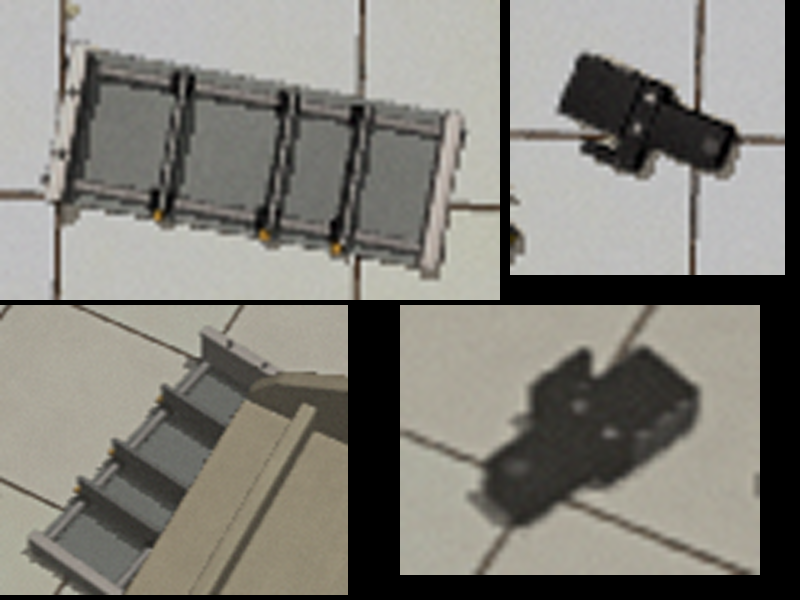

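View pics/top0.png

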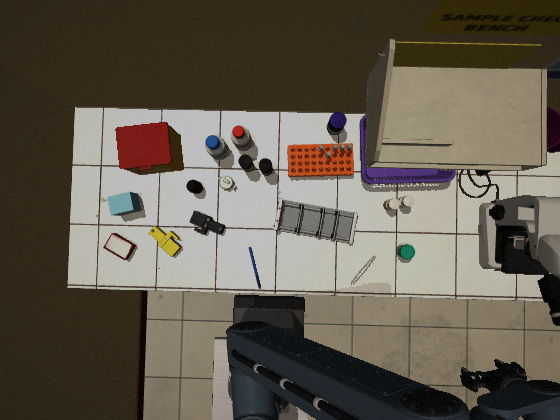

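The gauge is confirmed: the black piece at (205,223), with leg, lip and handle as described; the yellow one at (167,240) stays untouched. The rack's tall end plate is the left one (+y side), at about pixel (280,215). Next I'll rectify both to metric scale to read poses.

```bash
cat > h.py <<'E'
import cv2,numpy as np
from scipy.spatial.transform import Rotation as Ro
from rig import robot
def rect(im,cam,z,x0,y0,w,h,s):  # view with image right=-y, down=-x ; (x0,y0) world at top-left; s px per mm
    m=robot.camera_model(cam);K=np.array(m["intrinsics"]);R=np.array(m["R"]);t=np.array(m["t"])
    v,u=np.mgrid[0:h,0:w]
    P=np.stack([x0-v/s/1e3,y0-u/s/1e3,np.full(u.shape,z)],-1)@R.T+t
    p=P@K.T;p=(p[...,:2]/p[...,2:]).astype(np.float32)
    return cv2.remap(im,p[...,0],p[...,1],cv2.INTER_CUBIC)
def grid(o,x0,y0,s,col=(0,255,255)):
    for k in range(0,o.shape[1],int(10*s)): cv2.line(o,(k,0),(k,8 if k%int(50*s) else 16),col,1)
    for k in range(0,o.shape[0],int(10*s)): cv2.line(o,(0,k),(8 if k%int(50*s) else 16,k),col,1)
E
python3 - <<'E'
from h import *
a=cv2.imread("pics/top0.png")
A=rect(a,"top",.05,.64,-.02,750,400,2.5); grid(A,0,0,2.5)
cv2.imwrite("pics/rrack.png",A)
G=rect(a,"top",.028,.60,.26,600,520,5); grid(G,0,0,5)
cv2.imwrite("pics/rg.png",G)
E
```

```text
(no output)
```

View pics/rrack.png

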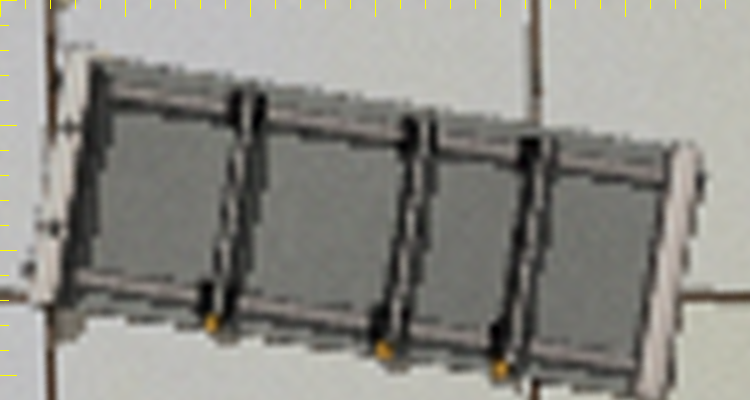

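View pics/rg.png

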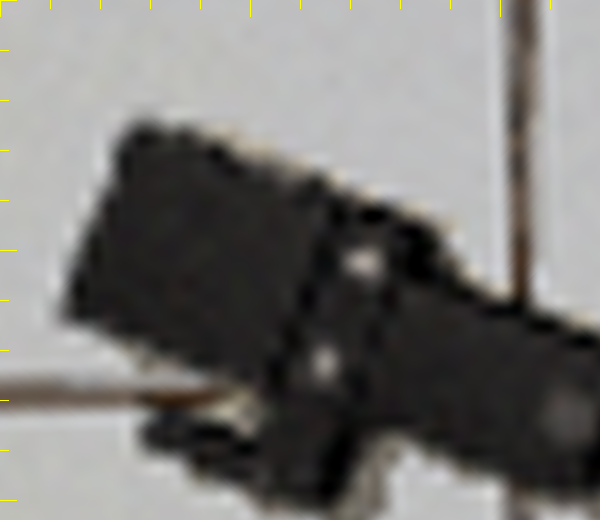

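Rack pose: end plate inner face at about (0.5675, -0.0515), yaw about -8.6°. The partitions are about 64, 134 and 182 mm from it, and 250 mm overall agrees with the drawing. Gauge handle is at about (0.523, 0.156), with x axis 19.5° off -y. Next I'll check IK for pick, stand and rack poses before moving.

```bash
cat >> h.py <<'E'
up=np.array([0,0,1.])
TH=np.radians(19.5); XG=np.array([-np.sin(TH),-np.cos(TH),0]); YG=np.cross(up,XG); HG=np.array([.523,.156,.014])
RA=np.radians(8.6); U=np.array([np.sin(RA),np.cos(RA),0]); XR=np.array([np.cos(RA),-np.sin(RA),0]); STOP=np.array([.5675,-.0515,0])
def quat(z,y):
    q=Ro.from_matrix(np.c_[np.cross(y,z),y,z]).as_quat(); return [q[3],q[0],q[1],q[2]]
def pick(a,sg,back=0):
    z=-np.cos(a)*up-np.sin(a)*XG
    return HG+.002*XG+.004*up-back*z, quat(z,sg*YG)
SPOT=np.array([.53,.09,0])
def stand(a,sg,dz=0,back=0):
    zg=np.cross(up,U); z=-np.cos(a)*zg-np.sin(a)*up
    return SPOT+(.092+dz)*up+.004*zg-back*z, quat(z,sg*U)
def down(p,sg): return np.array(p), quat(-up,sg*U)
E
python3 - <<'E'
from h import *
for a in(30,45,55):
  for sg in(1,-1):
    A=np.radians(a);out=[]
    for p in(pick(A,sg,.1),pick(A,sg),stand(A,sg,.06),stand(A,sg),stand(A,sg,0,.1)):
        q=robot.ik(*p); out.append(None if q is None else np.round(q,2).tolist())
    print(a,sg,*out,sep="\n  ")
for sg in(1,-1):
  for d in(.026,-.08,-.15): print(sg,[None if robot.ik(*down(STOP+d*U+z*up,sg)) is None else np.round(robot.ik(*down(STOP+d*U+z*up,sg)),2).tolist() for z in(.098,.2)])
E
```

```text
30
  1
  [-0.3, 0.63, 1.98, 0.87, 0.71, -0.7]
  [-0.19, 0.83, 1.96, 1.13, 0.58, -0.89]
  [0.06, 0.81, 2.39, 3.34, 1.11, 1.59]
  [0.06, 1.02, 2.39, 3.33, 1.3, 1.63]
  None
30
  -1
  [-0.3, 0.63, 1.98, 0.87, 0.71, 2.45]
  [-0.19, 0.83, 1.96, 1.13, 0.58, 2.25]
  [0.06, 0.81, 2.39, 3.34, 1.11, -1.56]
  [0.06, 1.02, 2.39, 3.33, 1.3, -1.52]
  None
45
  1
  [-0.49, 0.77, 2.04, 1.13, 0.89, -1.13]
  [-0.33, 0.93, 2.0, 1.37, 0.81, -1.27]
  [0.03, 0.59, 2.26, 3.41, 0.51, 1.47]
  [0.03, 0.78, 2.28, 3.34, 0.71, 1.55]
  [0.08, 0.57, 2.41, 3.42, 0.63, 1.51]
45
  -1
  [-0.49, 0.77, 2.04, 1.13, 0.89, 2.01]
  [-0.33, 0.93, 2.0, 1.37, 0.81, 1.87]
  [0.03, 0.59, 2.26, 3.41, 0.51, -1.68]
  [0.03, 0.78, 2.28, 3.34, 0.71, -1.59]
  [0.08, 0.57, 2.41, 3.42, 0.63, -1.63]
55
  1
  [-0.59, 0.89, 2.04, 1.19, 1.03, -1.33]
  [-0.4, 1.01, 2.0, 1.43, 0.97, -1.42]
  [0.01, 0.51, 2.16, 3.76, 0.16, 1.09]
  [0.01, 0.67, 2.19, 3.42, 0.34, 1.44]
  [0.04, 0.42, 2.26, 3.78, 0.18, 1.09]
55
  -1
  [-0.59, 0.89, 2.04, 1.19, 1.03, 1.81]
  [-0.4, 1.01, 2.0, 1.43, 0.97, 1.72]
  [0.01, 0.51, 2.16, 3.76, 0.16, -2.05]
  [0.01, 0.67, 2.19, 3.42, 0.34, -1.71]
  [0.04, 0.42, 2.26, 3.78, 0.18, -2.05]
1 [[-0.24, 0.66, 1.68, -0.0, 0.8, -1.66], [-0.24, 0.51, 1.61, -0.0, 1.02, -1.66]]
1 [[-0.43, 0.66, 1.69, -0.0, 0.8, -1.85], [-0.43, 0.51, 1.61, -0.0, 1.02, -1.85]]
1 [[-0.54, 0.67, 1.66, -0.0, 0.81, -1.96], [-0.54, 0.52, 1.59, -0.0, 1.03, -1.96]]
-1 [[-0.24, 0.66, 1.68, -0.0, 0.8, 1.48], [-0.24, 0.51, 1.61, -0.0, 1.02, 1.48]]
-1 [[-0.43, 0.66, 1.69, -0.0, 0.8, 1.29], [-0.43, 0.51, 1.61, -0.0, 1.02, 1.29]]
-1 [[-0.54, 0.67, 1.66, -0.0, 0.81, 1.18], [-0.54, 0.52, 1.59, -0.0, 1.03, 1.18]]
```

```bash
python3 - <<'E'
import h
from h import *
for x in(.56,.6):
 for a in(45,52,60):
  for sg in(1,-1):
    h.SPOT=np.array([x,.07,0]);A=np.radians(a);out=[]
    for p in(pick(A,sg,.1),pick(A,sg),stand(A,sg,.06),stand(A,sg),stand(A,sg,0,.1)):
        q=robot.ik(*p); out.append(None if q is None else np.round(q,2).tolist())
    print(x,a,sg,*out[1:],sep="\n  ")
E
```

```text
0.56
  45
  1
  [-0.33, 0.93, 2.0, 1.37, 0.81, -1.27]
  [-0.03, 0.59, 2.2, 3.34, 0.45, 1.48]
  [-0.03, 0.76, 2.23, 3.29, 0.64, 1.54]
  [0.0, 0.56, 2.36, 3.34, 0.57, 1.51]
0.56
  45
  -1
  [-0.33, 0.93, 2.0, 1.37, 0.81, 1.87]
  [-0.03, 0.59, 2.2, 3.34, 0.45, -1.66]
  [-0.03, 0.76, 2.23, 3.29, 0.64, -1.6]
  [0.0, 0.56, 2.36, 3.34, 0.57, -1.63]
0.56
  52
  1
  [-0.38, 0.99, 2.0, 1.42, 0.92, -1.38]
  [-0.04, 0.54, 2.13, 3.49, 0.2, 1.32]
  [-0.04, 0.7, 2.16, 3.33, 0.38, 1.49]
  [-0.02, 0.46, 2.26, 3.48, 0.25, 1.35]
0.56
  52
  -1
  [-0.38, 0.99, 2.0, 1.42, 0.92, 1.76]
  [-0.04, 0.54, 2.13, 3.49, 0.2, -1.83]
  [-0.04, 0.7, 2.16, 3.33, 0.38, -1.66]
  [-0.02, 0.46, 2.26, 3.48, 0.25, -1.79]
0.56
  60
  1
  [-0.43, 1.06, 2.0, 1.43, 1.06, -1.47]
  [-0.05, 0.51, 2.04, -0.63, 0.09, -0.85]
  [-0.05, 0.65, 2.07, 3.62, 0.11, 1.18]
  [-0.03, 0.41, 2.13, -0.63, 0.1, -0.84]
0.56
  60
  -1
  [-0.43, 1.06, 2.0, 1.43, 1.06, 1.67]
  [-0.05, 0.51, 2.04, -0.63, 0.09, 2.29]
  [-0.05, 0.65, 2.07, 3.62, 0.11, -1.96]
  [-0.03, 0.41, 2.13, -0.63, 0.1, 2.3]
0.6
  45
  1
  [-0.33, 0.93, 2.0, 1.37, 0.81, -1.27]
  [-
[... 284 characters left out ...]
67]
0.6
  52
  1
  [-0.38, 0.99, 2.0, 1.42, 0.92, -1.38]
  [-0.03, 0.56, 2.04, 3.69, 0.14, 1.11]
  [-0.03, 0.7, 2.06, 3.4, 0.29, 1.42]
  [-0.01, 0.48, 2.16, 3.62, 0.18, 1.21]
0.6
  52
  -1
  [-0.38, 0.99, 2.0, 1.42, 0.92, 1.76]
  [-0.03, 0.56, 2.04, 3.69, 0.14, -2.03]
  [-0.03, 0.7, 2.06, 3.4, 0.29, -1.72]
  [-0.01, 0.48, 2.16, 3.62, 0.18, -1.94]
0.6
  60
  1
  [-0.43, 1.06, 2.0, 1.43, 1.06, -1.47]
  [-0.04, 0.54, 1.95, -0.38, 0.15, -1.1]
  [-0.04, 0.66, 1.98, 4.38, 0.06, 0.43]
  [-0.03, 0.44, 2.04, -0.41, 0.15, -1.06]
0.6
  60
  -1
  [-0.43, 1.06, 2.0, 1.43, 1.06, 1.67]
  [-0.04, 0.54, 1.95, -0.38, 0.15, 2.04]
  [-0.04, 0.66, 1.98, 4.38, 0.06, -2.72]
  [-0.03, 0.44, 2.04, -0.41, 0.15, 2.08]
```

```bash
sed -i 's/^SPOT=.*/SPOT=np.array([.56,.07,0])/' h.py; python3 - <<'E'
from h import *
A=np.radians(45)
robot.move_pose(*pick(A,1,.18)); robot.set_gripper(.06)
print("stop",robot.servo_line(pick(A,1)[0],rate=.12,max_force=8))
robot.set_gripper(.0)
s=robot.read_state();print(s["clock"],s["ee_pos"],s["grip_width"],s["gripper_force"])
if s["grip_width"]>.02:
    robot.servo_line(s["ee_pos"]+[0,0,.10],rate=.12)
    s=robot.read_state();print(s["clock"],s["grip_width"],s["contact_force"])
t=robot.camera("top");d=robot.camera("side")
cv2.imwrite("pics/lift.png",np.hstack([cv2.resize(t[130:290,130:290],(400,400)),cv2.resize(d[60:260,200:400],(400,400))]))
E
```

```text
stop False
5.9083 [0.52245552 0.1539261  0.01853683] 0.030686437716489105 59.802221059799194
6.9 0.031008349374366518 [-0.35421153 -0.0494396  -1.60748778]
```

View pics/lift.png

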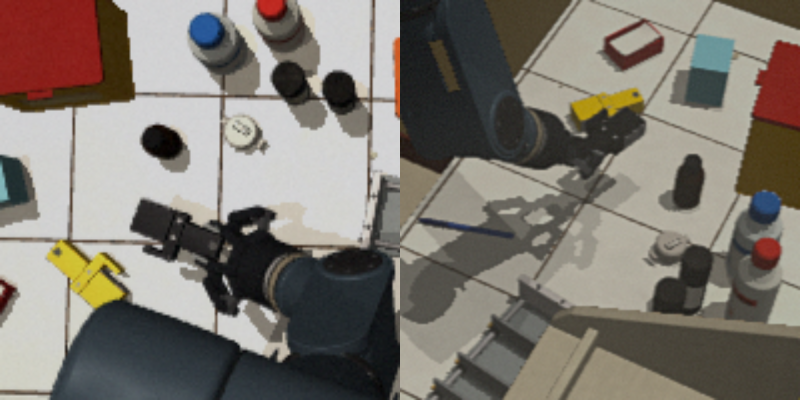

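The gauge is held level by the handle, with the leg pointing away at about (155,215) in the left half. Now I'll stand it up.

```bash
python3 - <<'E'
from h import *
A=np.radians(45)
robot.move_pose(*stand(A,1,.10))
robot.servo_line(stand(A,1,.012)[0],rate=.12); robot.hold(.1)
f=robot.servo_line(stand(A,1,-.008)[0],rate=.025,max_force=4)
s=robot.read_state();print(f,s["clock"],s["ee_pos"],stand(A,1)[0],s["contact_force"],s["grip_width"])
t=robot.camera("top");d=robot.camera("side")
cv2.imwrite("pics/stand.png",np.hstack([cv2.resize(t[130:290,170:330],(400,400)),cv2.resize(d[100:260,220:380],(400,400))]))
E
```

```text
True 10.5083 [0.55691464 0.07032661 0.09501252] [0.55604497 0.07059814 0.092     ] [0.62230755 0.0215287  2.87168304] 0.030824479743976792
```

View pics/stand.png

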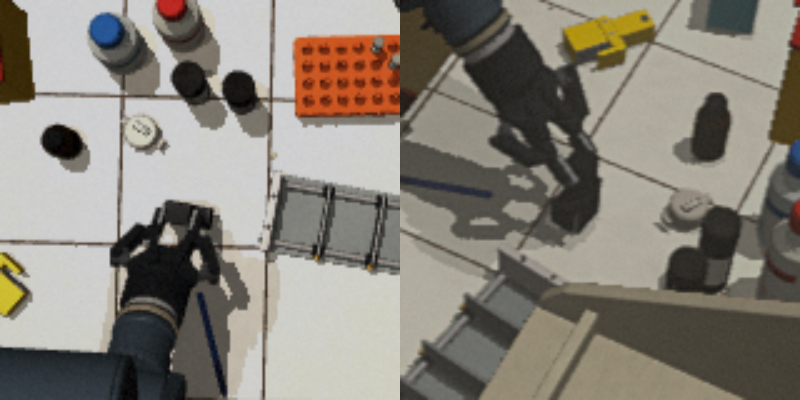

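```bash
python3 - <<'E'
from h import *
A=np.radians(45)
robot.set_gripper(.062); robot.hold(.3)
robot.servo_line(stand(A,1,.003,.09)[0],rate=.15)
robot.move_pose(*down(SPOT+.21*up,1))
robot.hold(.1)
s=robot.read_state();print(s["clock"],s["ee_pos"],s["qpos"].round(2))
m=robot.camera_model("side");R=np.array(m["R"]);t=np.array(m["t"])
d=robot.camera("side")
for n in("gauge","gauge_handle"):
    for r in robot.look_for("side",n)[:3]: print(n,round(r["p"],2),(R.T@(np.array(r["point"])-t)).round(3))
cv2.imwrite("pics/up.png",cv2.resize(d[100:260,220:380],(600,600),interpolation=cv2.INTER_CUBIC))
E
```

```text
14.975 [0.55972013 0.07015837 0.20977824] [-0.07  0.49  1.62  0.    1.03 -1.49]
gauge 0.86 [0.568 0.051 0.058]
gauge 0.68 [ 0.536 -0.188  0.009]
gauge 0.59 [0.507 0.353 0.024]
gauge_handle 0.71 [0.566 0.055 0.059]
```

View pics/up.png

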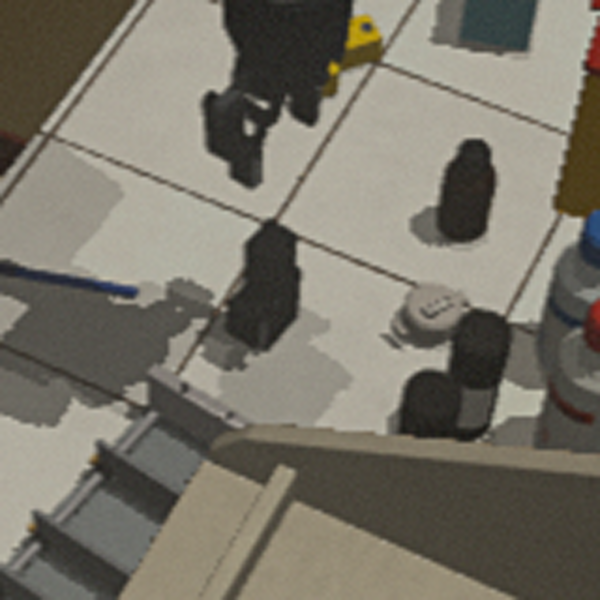

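The gauge is standing upright at about (265,285), with its lip toward the rack. Now I'll regrasp it from above and insert it into lane 1.

```bash
cat >> h.py <<'E'
ZG=.086   # TCP height at grasp with foot on the counter
def T(s,foot,lat=0): return STOP+s*U+lat*XR+(ZG+foot)*up
def st(tag):
    s=robot.read_state();e=s["ee_pos"];f=s["contact_force"]
    print(tag,"t%.1f s=%.4f lat=%.4f foot=%.4f F_u=%.1f F_z=%.1f w=%.4f"%(s["clock"],(e-STOP)@U,(e-STOP)@XR,e[2]-ZG,f@U,f[2],s["grip_width"]))
    return s
E
python3 - <<'E'
from h import *
print(robot.servo_line([.561,.07,ZG],rate=.12,max_force=8))
robot.set_gripper(0); s=st("grip")
robot.servo_line(s["ee_pos"]+.09*up,rate=.15)
robot.servo_line(T(-.033,.09),rate=.2)
robot.servo_line(T(-.033,.06),rate=.15); robot.hold(.2); st("above")
print(robot.servo_line(T(-.033,.035),rate=.06,max_force=6)); robot.hold(.2); st("in")
t=robot.camera("top");d=robot.camera("side")
cv2.imwrite("pics/lane1.png",np.hstack([cv2.resize(t[160:270,255:365],(400,400)),cv2.resize(d[170:290,190:310],(400,400))]))
E
```

```text
False
grip t16.7 s=0.1192 lat=-0.0242 foot=0.0008 F_u=-0.1 F_z=4.0 w=0.0316
above t18.9 s=-0.0327 lat=0.0007 foot=0.0610 F_u=-0.1 F_z=-0.7 w=0.0312
False
in t19.7 s=-0.0331 lat=0.0003 foot=0.0353 F_u=-0.5 F_z=-1.0 w=0.0316
```

View pics/lane1.png

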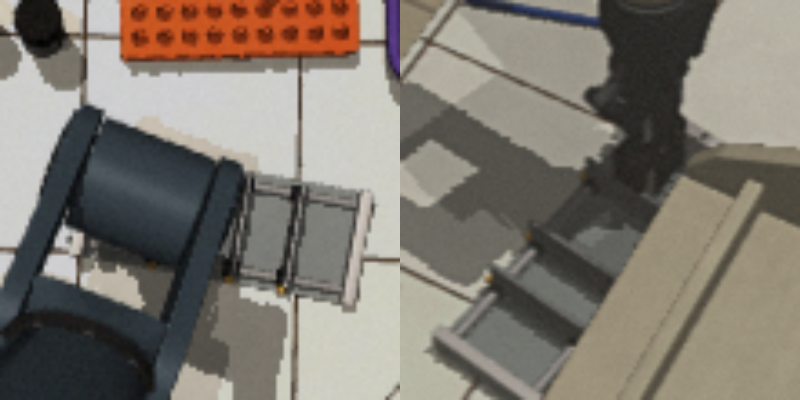

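The side view shows the leg in lane 1 between the end plate and partition 1, which is at about (600,185). That was my last allowed picture, so from here I'll use contact forces and known geometry.

```bash
python3 - <<'E'
from h import *
f=robot.servo_line(T(-.052,.035),rate=.02,max_force=2.5); s=st(f"leg-P1 {f}")
sc=(s["ee_pos"]-STOP)@U
if f and sc<-.036:
    robot.servo_line(T(sc+.0027,.035),rate=.03); robot.hold(.1); st("backed")
    b=robot.servo_line(T(sc+.0027,.011),rate=.04,max_force=6); robot.hold(.1); st(f"down {b}")
E
```

```text
leg-P1 True t20.3 s=-0.0420 lat=-0.0005 foot=0.0345 F_u=0.0 F_z=-1.0 w=0.0313
backed t20.7 s=-0.0392 lat=-0.0001 foot=0.0348 F_u=0.0 F_z=-0.4 w=0.0314
down False t21.5 s=-0.0394 lat=0.0003 foot=0.0112 F_u=0.2 F_z=-1.3 w=0.0312
```

```bash
python3 - <<'E'
from h import *
robot.servo_line(T(-.029,.011),rate=.03); st("drag")
f=robot.servo_line(T(-.016,.011),rate=.015,max_force=9); s=st(f"plate {f}")
robot.hold(.3); st("rest")
E
```

```text
drag t22.0 s=-0.0290 lat=0.0003 foot=0.0113 F_u=-2.1 F_z=1.2 w=0.0314
plate True t22.6 s=-0.0227 lat=0.0003 foot=0.0110 F_u=-1.6 F_z=-0.1 w=0.0313
rest t22.9 s=-0.0234 lat=0.0002 foot=0.0106 F_u=1.5 F_z=-1.3 w=0.0313
```

```bash
python3 - <<'E'
from h import *
f=robot.servo_line(T(-.014,.011),rate=.01,max_force=7); s=st(f"plate2 {f}")
s0=(s["ee_pos"]-STOP)@U
if f and -.027<s0<-.019:
    open("s0","w").write(str(s0))
    robot.servo_line(T(s0-.0025,.011),rate=.02); robot.hold(.15); st("back")
    robot.servo_line(T(s0-.0025,.062),rate=.12)
    robot.servo_line(T(-.095,.062),rate=.12); robot.hold(.1)
    b=robot.servo_line(T(-.095,.035),rate=.06,max_force=6); robot.hold(.2); st(f"in2 {b}")
    if not b:
        f=robot.servo_line(T(-.122,.035),rate=.02,max_force=2.5); s=st(f"leg-P2 {f}")
        sc=(s["ee_pos"]-STOP)@U
        if f and sc<-.103:
            robot.servo_line(T(sc+.0027,.035),rate=.03); robot.hold(.1)
            b=robot.servo_line(T(sc+.0027,.011),rate=.04,max_force=6); robot.hold(.1); st(f"down {b}")
E
```

```text
plate2 True t23.4 s=-0.0225 lat=0.0003 foot=0.0106 F_u=-0.9 F_z=-0.9 w=0.0315
back t23.8 s=-0.0249 lat=-0.0002 foot=0.0109 F_u=1.1 F_z=-0.7 w=0.0313
in2 False t26.1 s=-0.0951 lat=0.0003 foot=0.0354 F_u=-0.1 F_z=-1.4 w=0.0315
leg-P2 True t26.9 s=-0.1125 lat=-0.0005 foot=0.0345 F_u=-0.1 F_z=-0.7 w=0.0315
down False t28.1 s=-0.1098 lat=0.0002 foot=0.0112 F_u=0.2 F_z=-0.7 w=0.0316
```

```bash
python3 - <<'E'
from h import *
s2=-.0232-.053-.0003
robot.servo_line(T(s2,.011),rate=.03); robot.hold(.4); st("set2")
robot.servo_line(T(s2-.0025,.011),rate=.02); robot.hold(.15)
robot.servo_line(T(s2-.0025,.062),rate=.12)
robot.servo_line(T(-.145,.062),rate=.12); robot.hold(.1)
b=robot.servo_line(T(-.145,.035),rate=.06,max_force=6); robot.hold(.2); st(f"in3 {b}")
if not b:
    f=robot.servo_line(T(-.172,.035),rate=.02,max_force=2.5); s=st(f"leg-P3 {f}")
    sc=(s["ee_pos"]-STOP)@U
    if f and sc<-.150:
        robot.servo_line(T(sc+.0027,.035),rate=.03); robot.hold(.1)
        b=robot.servo_line(T(sc+.0027,.011),rate=.04,max_force=6); robot.hold(.1); st(f"down {b}")
d=robot.camera("top");m=robot.camera_model("top");R=np.array(m["R"]);t=np.array(m["t"])
for r in robot.look_for("top","partition_1_top"): 
    p=R.T@(np.array(r["point"])-t);print(round(r["p"],2),p.round(3),((p-STOP)@U).round(4))
E
```

```text
set2 t29.8 s=-0.0763 lat=-0.0001 foot=0.0109 F_u=-1.3 F_z=-0.3 w=0.0314
in3 False t32.4 s=-0.1451 lat=0.0003 foot=0.0354 F_u=-0.3 F_z=-0.7 w=0.0313
leg-P3 True t33.2 s=-0.1609 lat=-0.0005 foot=0.0345 F_u=-0.2 F_z=-0.4 w=0.0315
down False t34.4 s=-0.1583 lat=0.0002 foot=0.0112 F_u=-1.2 F_z=-0.9 w=0.0312
0.54 [ 0.557 -0.099  0.045] -0.0488
```

```bash
python3 - <<'E'
from h import *
s3=-.0232-.106-.0006
robot.servo_line(T(s3,.011),rate=.03); robot.hold(.4); st("set3")
robot.servo_line(T(s3-.0025,.011),rate=.02); robot.hold(.15)
robot.servo_line(T(s3-.0025,.075),rate=.12)
robot.servo_line([.561,.07,ZG+.075],rate=.2)
robot.servo_line([.561,.07,ZG+.01],rate=.12); robot.hold(.1)
f=robot.servo_line([.561,.07,ZG-.006],rate=.025,max_force=4); st(f"place {f}")
robot.set_gripper(.062); robot.hold(.2)
robot.servo_line([.561,.07,.20],rate=.12)
q=robot.read_state()["qpos"].copy(); q[0]+=.9; robot.movej(q); st("clear")
d=robot.camera("top");cv2.imwrite("pics/end_top.png",d);e=robot.camera("side");cv2.imwrite("pics/end_side.png",e)
for c in("top","side"):
  m=robot.camera_model(c);R=np.array(m["R"]);t=np.array(m["t"])
  for n in("partition_1_top","gauge_handle","gauge"):
    for r in robot.look_for(c,n)[:3]:
      p=R.T@(np.array(r["point"])-t);print(c,n,round(r["p"],2),p.round(3),((p-STOP)@U).round(4))
# brightness profile along the row at partition-top height, lateral -25..25 mm averaged
m=robot.camera_model("top");K=np.array(m["intrinsics"]);R=np.array(m["R"]);t=np.array(m["t"])
S=np.arange(.014,-.20,-.001);L=np.linspace(-.022,.022,40)
for nm,im in(("before",cv2.imread("pics/top0.png")),("after",d)):
  P=(STOP+.05*up+S[:,None,None]*U+L[None,:,None]*XR)@R.T+t;p=P@K.T;p=(p[...,:2]/p[...,2:]).astype(np.float32)
  v=cv2.remap(cv2.cvtColor(im,cv2.COLOR_BGR2GRAY),p[...,0],p[...,1],cv2.INTER_CUBIC).mean(1).round().astype(int)
  print(nm,v.tolist())
E
```

```text
set3 t36.0 s=-0.1295 lat=-0.0002 foot=0.0109 F_u=-0.4 F_z=-1.2 w=0.0313
place True t39.8 s=0.1189 lat=-0.0243 foot=0.0007 F_u=-1.0 F_z=4.7 w=0.0316
clear t43.3 s=0.4867 lat=-0.3497 foot=0.1133 F_u=-0.3 F_z=-0.6 w=0.0623
top partition_1_top 0.45 [ 0.542 -0.203  0.047] -0.1531
top gauge_handle 0.87 [0.473 0.319 0.028] 0.3526
top gauge_handle 0.61 [0.558 0.053 0.113] 0.1023
top gauge 0.68 [0.478 0.318 0.027] 0.3519
top gauge 0.44 [0.562 0.056 0.105] 0.106
side partition_1_top 0.49 [ 0.542 -0.102  0.036] -0.0541
side gauge_handle 0.77 [0.484 0.314 0.025] 0.3489
side gauge_handle 0.72 [0.561 0.056 0.062] 0.1052
side gauge 0.71 [0.479 0.313 0.029] 0.3475
side gauge 0.61 [0.568 0.052 0.058] 0.1026
side gauge 0.5 [ 0.54  -0.183  0.007] -0.1342
before [139, 140, 152, 167, 175, 171, 163, 159, 162, 164, 154, 128, 91, 58, 37, 31, 34, 41, 46, 51, 54, 59, 66, 79, 94, 107, 114, 117, 116, 115, 115, 115, 115, 116, 116, 116, 116, 116, 116, 116, 116, 116, 116, 116, 116, 116, 116, 116, 116, 116, 116, 116, 117, 117, 117, 117, 116, 116, 116, 116, 117, 118, 118, 119, 119, 118, 118, 120, 122, 122, 116, 102,
[... 998 characters left out ...]
, 38, 46, 52, 59, 68, 81, 96, 109, 116, 118, 117, 116, 116, 116, 116, 116, 116, 116, 117, 117, 117, 117, 117, 116, 116, 116, 116, 116, 116, 116, 116, 116, 117, 117, 117, 116, 116, 116, 116, 118, 119, 115, 103, 82, 60, 51, 61, 83, 101, 101, 85, 62, 46, 42, 46, 56, 68, 84, 100, 111, 117, 117, 116, 115, 114, 114, 114, 114, 114, 114, 114, 114, 114, 114, 114, 114, 114, 113, 113, 113, 112, 112, 112, 113, 114, 114, 114, 113, 113, 113, 114, 116, 117, 110, 95, 72, 48, 32, 33, 52, 78, 99, 103, 91, 71, 56, 49, 52, 60, 72, 87, 100, 109, 112, 112, 111, 110, 110, 110, 110, 109, 110, 110, 110, 111, 111, 111, 110, 110, 110, 110, 111, 110, 110, 110, 110, 111, 111, 111, 111, 111, 111, 111, 111, 110, 110, 111]
```

Measured spacings are lane 1 ≈ 48 mm, P1–P2 ≈ 53.9 mm and P2–P3 ≈ 53.2 mm (53 is exact). The gauge is standing off the rack with its top at about 0.113 m, so I'm handing in.

```bash
python3 -c "
from rig import robot
print(robot.hand_in())"
```

```text
the job is handed in; nothing more can be done
None
```

The job is handed in at about 43 s on the clock, though no verdict came back: by the final top picture the lanes are about 48, 49 and 48 mm, and the gauge stands upright on the counter off the rack.

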